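# Tap the coffee cup home on its saucer

## Task

The small coffee cup was put down askew: its foot straddles the edge of the round well in its saucer, where it wobbles. With light taps of the fingertips, never gripping, lifting or upsetting it, nudge the cup until its foot drops into the well and it stands level, and push its handle round until it points straight to the right (seen from the robot, along the worktop's front edge), ready to be served. Leave the saucer about where it stands, do not disturb the things around it, and finish clear of everything.

Things in the scene. Friction and masses are not known exactly. Their poses are not given: they have to be found in the camera images.
- cup: small white ceramic coffee cup, 0.13 to 0.22 kg, on the saucer. Foot 35 mm across, bowl 43 mm wide 5 mm above the foot's underside, 50 at 14, 56 at 23 and 62 mm at the rim, 50 mm up: an upright finger meets the rim first and tips the cup, a fingertip leaning 20 degrees or more meets the wall low down. Origin: centre of the foot's underside; z up the bowl's axis; handle along -y
- cup_handle (a point): point on the cup's handle, 55 mm from the cup's axis along its -y, 32 mm above the foot. The handle is a loop 12 mm thick, 31 to 60 mm from the axis, 16 to 48 mm above the foot. At the start it points away from the robot and right, 35 to 90 degrees from straight right, to be turned clockwise seen from above
- saucer: round white ceramic saucer, 125 mm across, about 0.25 kg, loose on the worktop. Origin: centre of its underside, z up. Round flat well of 44 mm diameter in the middle (floor 4.5 mm above the underside), round it a flat ledge 7.5 mm above the underside out to 44 mm radius, then a rim sloping up to 14 mm at 62 mm radius
- saucer_well (a point): middle of the well's floor. At the start the cup's foot is 11 to 21 mm left of this point (up to 45 degrees to either side of straight left), one side on the ledge, and the cup may lean some 10 degrees into the well. Pushed, it rocks into the well and sits down 3 mm below the ledge; held by the well, it turns in place when its handle is pushed
- worktop_mark (a point): fixed point on the worktop in front of the robot, unmarked; its axes are the world's: x ahead, y to the left along the worktop's front edge
- peeler: vegetable peeler with a green handle, 170 x 25 mm, 18 mm high, lying to the right of the saucer, its length roughly along x; leave alone. Origin: middle of its underside
- honey_jar: small glass jar with a dark lid, 49 mm wide, 75 mm tall, behind and right of the saucer; leave alone. Origin: centre of the underside
- kitchen_timer: round white wind-up timer, 65 mm wide, 39 mm tall, behind and left of the saucer; leave alone. Origin: centre of the underside
- mug: straight white mug, 78 mm wide, 93 mm tall, behind the saucer; leave alone. Origin: underside; the body's axis is 18 mm along its +y, its handle towards -y

How it is judged:
At the end, for the whole second after the job is handed in: The cup's foot is down in the saucer's well (within 5 mm of its middle, underside 3 to 6 mm above the saucer's underside), cup and saucer level within 0.05 rad and at rest, saucer on the worktop, handle within 0.26 rad (15 degrees) of straight to the right (-y) (z of cup in the frame of saucer between 0.003 and 0.006 m and horizontal distance between cup and saucer below 0.005 m and angle between each of cup, saucer's own z axis and vertical below 0.05 rad and height (world z) of saucer below 0.005 m and angle between the y axis of cup and the y axis of worktop_mark, either way round below 0.26 rad and y of cup_handle in the frame of saucer below -0.03 m and linear speed of each of cup, saucer below 0.02 m/s); the robot touches nothing.
It fails at once if the cup is lifted (its underside more than 17 mm above the saucer's underside) or knocked off the saucer's ledge (more than 40 mm off centre) (z of cup in the frame of saucer above 0.017 m or horizontal distance between cup and saucer above 0.04 m).
It fails at once if the cup is tipped more than 0.6 rad (angle between cup's own z axis and vertical above 0.6 rad).
It fails at once if the cup is squeezed or struck with more than 8 N (contact force between the fingers and cup above 8 N).
It fails at once if the saucer is shoved more than 35 mm away, lifted or tipped (distance of saucer from where it was at the start of the episode above 0.035 m or angle between saucer's own z axis and vertical above 0.2 rad).
It fails at once if the peeler, honey jar, timer or mug is disturbed (moved more than 20 mm) (distance of any of peeler, honey_jar, kitchen_timer, mug from where it was at the start of the episode above 0.02 m).
It also fails if it takes over 67 s, if anything falls off the work surface, if the arm or the gripper's body presses on something with over 40 N, if the wrist force passes 120 N, or if a joint passes its speed limit or range.

## Robot

A 6-joint arm with a two-finger parallel gripper is mounted at the origin on a cart in front of the work surface, level with it; the furniture and walls round the work are solid. World frame = base frame: x ahead of the robot, y to its left, z up, the work surface at z = 0. Lengths are in m, angles in rad, forces in N, time in s.
With the tool pointing down it reaches from about 0.3 to 0.85 m from the base axis. Payload 5.4 kg.
Tool frame: the origin (TCP) lies between the finger pads; the fingertips stand 19 mm ahead of it and the grasp point (between the pads) is the TCP (tips_ahead is the distance from the TCP to the fingertips, in m); z points along the fingers, y is the line along which they close (so a half turn about z gives the same grasp; the last joint's range is limited). The gripper opens to 85 mm and grips with 20 to 120 N. Pads are 22 mm wide; open, the fingers measure 114 mm over their backs; the gripper's body (76 mm by 85 mm) begins 54 mm behind the grasp point. The pads swing forward as they close: fully open they stand 13 mm farther back than shut.
Start: joints at [0.958, 0.158, 1.597, -0, 1.386, -0.21], TCP at [0.225, 0.529, 0.25] pointing down, gripper open.
Joint ranges: [-2.91, 2.91], [-0.94, 2.29], [0.18, 2.7], [-1.29, 4.43], [0.17, 2.64], [-3, 3]. Speed limits (rad/s): [2.57, 2.57, 3.14, 3.14, 3.14, 3.14].

## Interface

Orientations are given as a rotation vector (axis times angle).
In Python, from cell import goto, line_to, goto_joints, let_go, close_gripper, hold, ik, get_state, capture, PlanningError, finish_job, tips_ahead gives the robot as it stands. The module is installed in compiled form; this text tells all that it offers. Calls block until the motion is done:
- goto(position, orientation): joint-space move of the TCP to a pose.
- line_to(position, attitude=None, vel=0.15, f_stop=None): straight line of the TCP; attitude=None keeps the orientation; vel is the mean speed in m/s. With f_stop (N) it stops when the force on the tool has changed by that much, and returns True; else False.
- goto_joints(angles): joint-space move.
- let_go() and close_gripper(strength=None): open the fingers fully, or close them until they stop; strength is the grip in N (None keeps the last).
- hold(seconds).
- ik(position, orientation): joint angles nearest the present ones, or None.
- get_state(): the state.
- capture(name): name is "scene" or "top" or "wrist"; returns a dict with "img" (480x640x3 uint8, blue, green, red), "camera_matrix" (3x3 intrinsics, pixels), "T" (4x4, takes a point from camera to world coordinates). Camera axes: x right, y down, z forward; pixel columns grow to the right and rows downward; lengths in m; the calibration is good to about 2 mm. A picture is of the moment at which its call begins. There is no depth.
A pose or a line that the arm cannot do raises PlanningError and nothing moves.
- finish_job(): hands the job in; it is judged then, once.
The state is a dict: "time": time; "q": joint angles; "joint_velocities": joint speeds; "joint_efforts": joint torques, N m; "eef_pos": TCP position; "tcp_rot": TCP orientation; "force": force on the tool from outside, world axes, zero at the start; "moment": the same for the moment, N m; "finger_gap": opening from 0.0 (shut) to 1.0 (fully open); "grip_force": force on a finger pad.
Only numpy, scipy, OpenCV 4.12 (cv2) and the standard library are available. Lean on these libraries where they do the work, as an engineer would, in place of code of your own. Each camera call takes 0.05 s, during which the arm holds its last target. There are 200 camera calls.

## Working session

There is one attempt and no reset: what is moved stays moved. The work goes in short steps, each a Python script; the robot and the scene stay as the last script left them, time stands still between calls to the robot, and variables do not carry over. Pictures are saved under pics/ and viewed, at most 10 in all, crops included, and the job is handed in when it is done.

```bash
mkdir -p pics; ls
python3 - <<'E'
from cell import *
import cv2,numpy as np
for n in("top","scene"):
    c=capture(n);cv2.imwrite(f"pics/{n}0.png",c["img"]);np.savez(f"pics/{n}0.npz",K=c["camera_matrix"],T=c["T"]);print(n,c["camera_matrix"],c["T"].round(3))
s=get_state();print(s["time"],s["tcp_rot"],tips_ahead)
E
```

```text
pics
top [[581.69427953   0.         316.50167864]
 [  0.         581.69427953 240.07392268]
 [  0.           0.           1.        ]] [[-0.157 -0.959  0.235  0.357]
 [-0.988  0.153 -0.032  0.02 ]
 [-0.005 -0.238 -0.971  0.892]
 [ 0.     0.     0.     1.   ]]
scene [[495.14646731   0.         309.32204011]
 [  0.         495.14646731 240.69854528]
 [  0.           0.           1.        ]] [[ 0.829 -0.244  0.503  0.1  ]
 [-0.559 -0.392  0.731 -0.664]
 [ 0.018 -0.887 -0.461  0.491]
 [ 0.     0.     0.     1.   ]]
0.1 [-6.28281838e-01 -3.07740570e+00  2.47970044e-03] 0.019
```

View pics/top0.png

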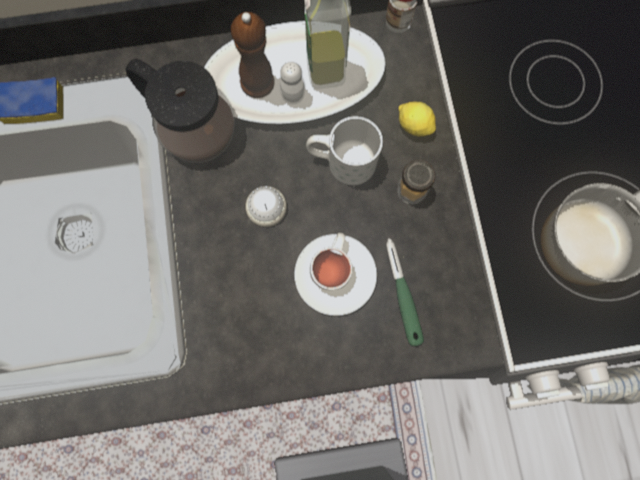

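View pics/scene0.png

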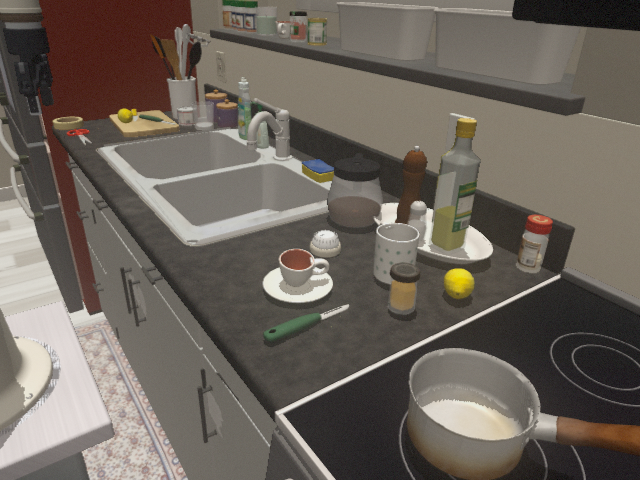

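The top view shows the saucer around (336,274), the cup around (332,268) with its handle at (341,240), the jar at (416,182), the timer at (266,205), the mug at (355,150) and the peeler from (391,240) to (416,343). Next I'll enlarge the cup area.

```bash
python3 - <<'E'
import cv2,numpy as np
a=cv2.imread("pics/top0.png")[225:325,286:386];b=cv2.imread("pics/scene0.png")[235:310,255:345]
a=cv2.resize(a,(400,400),interpolation=2);b=cv2.resize(b,(400,333),interpolation=2)
b=cv2.copyMakeBorder(b,0,67,0,0,0)
cv2.imwrite("pics/c0.png",np.hstack([a,b]))
E
cat > g.py <<'E'
import numpy as np
def ray(c,uv,z):
    K,T=c["K"],c["T"];d=T[:3,:3]@np.linalg.solve(K,[uv[0],uv[1],1]);o=T[:3,3];return o+d*(z-o[2])/d[2]
def tri(c1,u1,c2,u2):
    A=[];b=[]
    for c,u in((c1,u1),(c2,u2)):
        d=c["T"][:3,:3]@np.linalg.solve(c["K"],[*u,1]);d/=np.linalg.norm(d);P=np.eye(3)-np.outer(d,d);A.append(P);b.append(P@c["T"][:3,3])
    A=np.vstack(A);b=np.hstack(b);x=np.linalg.lstsq(A,b,rcond=None)[0];return x,np.linalg.norm(A@x-b)
def proj(c,p):
    q=np.linalg.inv(c["T"])@[*p,1];q=c["K"]@q[:3];return q[:2]/q[2]
E
```

```text
(no output)
```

View pics/c0.png

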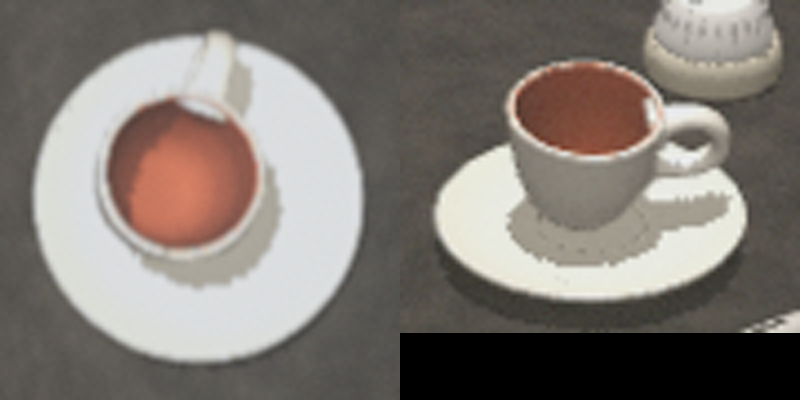

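Left crop (4x): saucer centre at (198,198), rim centre at (180,176), handle tip at (218,33). Right crop (4.44x): saucer centre at (190,217), rim centre at (185,108), handle outer end at (329,137).

Run:
```python
from g import *
t=np.load("pics/top0.npz");s=np.load("pics/scene0.npz")
T=lambda u,v:(286+u/4-.375,225+v/4-.375); S=lambda u,v:(255+u/4.444-.4,235+v/4.444-.4)
for n,a,b in(("saucer",(198.5,198.5),(190,219)),("rim",(180,176.5),(185,108)),("handle",(217,38),(326,137))):
    x,r=tri(t,T(*a),s,S(*b));print(n,x.round(4),r.round(4))
print("saucer@14mm",ray(t,T(198.5,198.5),.014),ray(s,S(190,219),.014))
print("rim@57",ray(t,T(180,176.5),.057),ray(s,S(185,108),.057))
print("rim L,R,top,bot",[ray(t,T(*p),.057)[:2].round(4) for p in((98,176),(262,176),(180,95),(180,258))])
print("handle@40",[ray(t,T(217,38),z)[:2].round(4) for z in(.03,.04,.05)])
for n,p,z in(("jar",(416,178),.075),("jarbase",(413,195),.0),("timer",(266,203),.039),("mugL",(308,147),.05),("mug",(357,137),.093),("mugbase",(352,172),0),("peel1",(391,241),.01),("peel2",(416,343),.01),("edge",(336,390),0)):print(n,ray(t,p,z)[:2].round(3))
```

```text
saucer [ 0.5124 -0.0286  0.0093] 0.0007
rim [ 0.5138 -0.021   0.0569] 0.0003
handle [ 0.5674 -0.0443  0.0383] 0.0
saucer@14mm [ 0.51202494 -0.0286047   0.014     ] [ 0.50787248 -0.03474943  0.014     ]
rim@57 [ 0.51353404 -0.02088282  0.057     ] [ 0.51385298 -0.02120453  0.057     ]
rim L,R,top,bot [array([0.5184, 0.0086]), array([ 0.509 , -0.0505]), array([ 0.5436, -0.0258]), array([ 0.4839, -0.016 ])]
handle@40 [array([ 0.5695, -0.0449]), array([ 0.567 , -0.0442]), array([ 0.5646, -0.0434])]
jar [ 0.625 -0.167]
jarbase [ 0.622 -0.174]
timer [0.634 0.059]
mugL [ 0.71  -0.018]
mug [ 0.696 -0.09 ]
mugbase [ 0.676 -0.084]
peel1 [ 0.551 -0.123]
peel2 [ 0.391 -0.131]
edge [ 0.342 -0.002]
```

```bash
cat > h.py <<'E'
from cell import *
import numpy as np
from scipy.spatial.transform import Rotation as Ro
C=np.array([.512,-.0286])
def pose(corner,d,lean,sg=1):
    "TCP pose with the middle of the leading fingertip edge at corner, tool leaning so that the tip leads along d"
    d=np.array([*d,0.])/np.hypot(*d);s,c=np.sin(lean),np.cos(lean);Z=np.array([0,0,1.])
    z=s*d-c*Z;x=c*d+s*Z
    X=sg*x;R=np.c_[X,np.cross(z,X),z]
    return np.array(corner)-.019*z-.011*x,Ro.from_matrix(R).as_rotvec()
E
python3 - <<'E'
from h import *
L=np.radians(30)
for sg in(1,-1):
    for y in(.06,.0):
        q=ik(*pose((.513,y,.028),(0,-1),L,sg));print(sg,"push",y,None if q is None else np.round(q,2))
    for a in(75,40,0):
        a=np.radians(a);u=np.array([np.sin(a),-np.cos(a)]);d=np.array([-np.cos(a),-np.sin(a)]) # clockwise
        q=ik(*pose((*(C+.05*u-.015*d),.03),d,np.radians(12),sg));print(sg,"turn",d,None if q is None else np.round(q,2))
E
```

```text
1 push 0.06 [ 0.19  0.45  1.79 -0.59  1.09 -2.62]
1 push 0.0 [ 0.08  0.41  1.85 -0.62  1.03 -2.69]
1 turn [-0.25881905 -0.96592583] [-0.13  0.43  1.71 -0.24  1.04 -2.88]
1 turn [-0.76604444 -0.64278761] [-0.21  0.49  1.63 -0.18  1.16 -2.4 ]
1 turn [-1. -0.] [-0.33  0.48  1.64 -0.07  1.22 -1.87]
-1 push 0.06 [ 0.19  0.45  1.79 -0.59  1.09  0.52]
-1 push 0.0 [ 0.08  0.41  1.85 -0.62  1.03  0.45]
-1 turn [-0.25881905 -0.96592583] [-0.13  0.43  1.71 -0.24  1.04  0.26]
-1 turn [-0.76604444 -0.64278761] [-0.21  0.49  1.63 -0.18  1.16  0.74]
-1 turn [-1. -0.] [-0.33  0.48  1.64 -0.07  1.22  1.27]
```

Run:
```python
from h import *
import cv2
L=np.radians(30)
close_gripper(20)
goto(*pose((.513,.075,.12),(0,-1),L,-1))
p,a=pose((.513,.060,.029),(0,-1),L,-1)
line_to(p,a,vel=.1)
c=capture("wrist");cv2.imwrite("pics/w1.png",c["img"])
f0=get_state()["force"];print(get_state()["time"],f0)
for y in(.03,.02,.012,.008):
    p,a=pose((.513,y,.0285 if y>.02 else .027),(0,-1),L,-1)
    r=line_to(p,a,vel=.03,f_stop=2.5);s=get_state();print(y,r,s["eef_pos"],np.subtract(s["force"],f0).round(2))
    if r: break
print(s["time"])
c=capture("top")["img"][225:325,286:386];b=capture("scene")["img"][235:310,255:345]
c=cv2.resize(c,(400,400),interpolation=2);b=cv2.copyMakeBorder(cv2.resize(b,(400,333),interpolation=2),0,67,0,0,0)
cv2.imwrite("pics/c1.png",np.hstack([c,b]))
```

```text
3.925 [0.39812196 0.02114601 0.18807702]
0.03 False [0.51301682 0.04913659 0.03945391] [-0.47 -0.49 -0.88]
0.02 False [0.512942   0.03882644 0.03791263] [ 0.71 -1.24  0.35]
0.012 False [0.5129736  0.03084378 0.03795651] [-0.34  0.12  0.17]
0.008 False [0.5129903  0.02688333 0.03795047] [-1.12  0.01  0.71]
6.2583
```

View pics/c1.png

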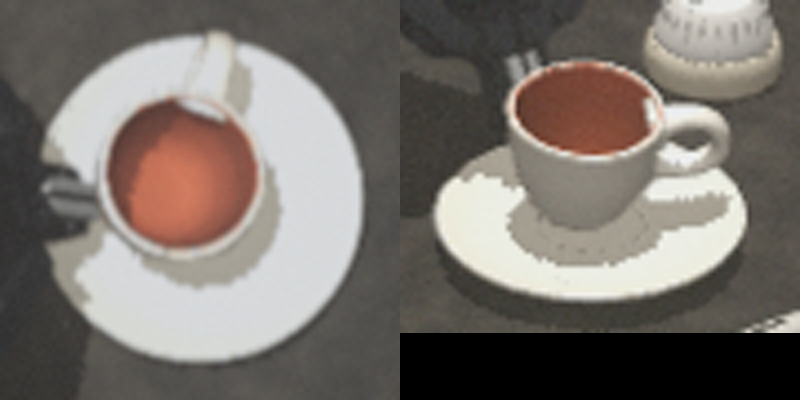

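The fingers reach the left wall at (100,195), but the cup hasn't moved. I'll keep pushing in small steps and track the tea blob in the top camera.

```bash
cat >> h.py <<'E'
import cv2
from g import ray
def tea():
    c=capture("top");i=c["img"].astype(int);m=(i[...,2]-i[...,0]>40);m[:225]=m[330:]=0;m[:,:286]=m[:,386:]=0
    v,u=np.nonzero(m);return ray(dict(K=c["camera_matrix"],T=c["T"]),(u.mean(),v.mean()),.045)[:2].round(4),len(u)
def crop(n):
    c=capture("top")["img"][225:325,286:386];b=capture("scene")["img"][235:310,255:345]
    c=cv2.resize(c,(400,400),interpolation=2);b=cv2.copyMakeBorder(cv2.resize(b,(400,333),interpolation=2),0,67,0,0,0)
    cv2.imwrite(n,np.hstack([c,b]))
E
python3 - <<'E'
from h import *
L=np.radians(30);print(tea())
for y in np.arange(.006,-.0005,-.002):
    p,a=pose((.513,y,.027),(0,-1),L,-1)
    r=line_to(p,a,vel=.02,f_stop=3.5);s=get_state();print(round(y,3),r,s["force"].round(1),tea())
    if r: break
print(s["time"]);crop("pics/c2.png")
E
```

```text
(array([ 0.5145, -0.0232]), 964)
0.006 False [-0.5  0.1  0.7] (array([ 0.5145, -0.0249]), 954)
0.004 False [-0.   0.6 -0.8] (array([ 0.5148, -0.0273]), 962)
0.002 False [-0.5  0.1  0. ] (array([ 0.5155, -0.0293]), 960)
0.0 False [ 0.   0.5 -0.3] (array([ 0.517 , -0.0312]), 973)
7.5583
```

View pics/c2.png

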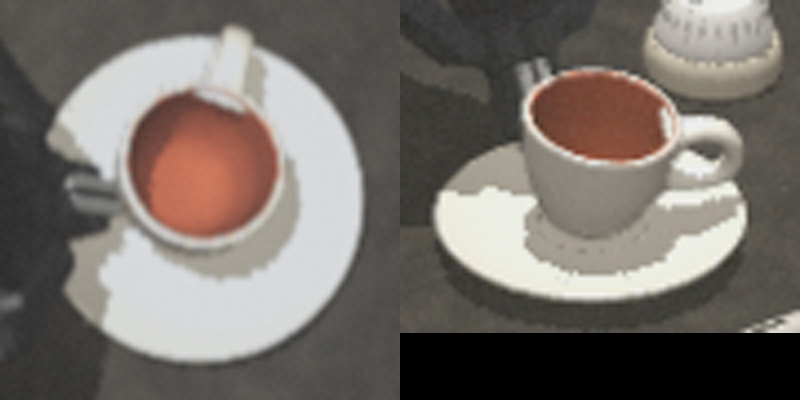

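The cup has moved about 8 mm right. It leans into the well and has drifted a little ahead: the rim centre is now at (203,167) in the crop. I'll finish with a push from left-ahead towards the well's middle.

Run:
```python
from h import *
L=np.radians(30);d=np.array([-.5,-.866]);e=C
p,a=pose((.513,.03,.032),(0,-1),L,-1);line_to(p,a,vel=.08)
p,a=pose((*(C-.055*d),.032),d,L,-1);line_to(p,a,vel=.08)
print(tea())
for k in np.arange(.045,.0255,-.002):
    p,a=pose((*(C-k*d),.027),d,L,-1)
    r=line_to(p,a,vel=.02,f_stop=3.5);s=get_state();print(round(k,3),r,s["force"].round(1),*tea())
    if r: break
print(s["time"]);crop("pics/c3.png")
```

```text
(array([ 0.5129, -0.0277]), 917)
0.045 False [ 0.2 -0.4  0.5] [ 0.5131 -0.0277] 928
0.043 False [-0.3 -0.3  0. ] [ 0.5132 -0.0275] 933
0.041 False [-0.  -0.1  0.5] [ 0.5132 -0.0275] 935
0.039 False [0.3 0.2 0.5] [ 0.5134 -0.0275] 942
0.037 False [-0.2  0.1  0.5] [ 0.5134 -0.0275] 943
0.035 False [ 0.4  0.5 -0. ] [ 0.5134 -0.0274] 945
0.033 False [-0.5 -0.2  1. ] [ 0.5135 -0.0273] 949
0.031 False [ 0.3 -0.4 -0.5] [ 0.5134 -0.0278] 949
0.029 False [ 0.   0.7 -0.3] [ 0.5141 -0.0303] 955
0.027 False [ 0.8  0.5 -0.8] [ 0.5136 -0.0321] 968
12.375
```

View pics/c3.png

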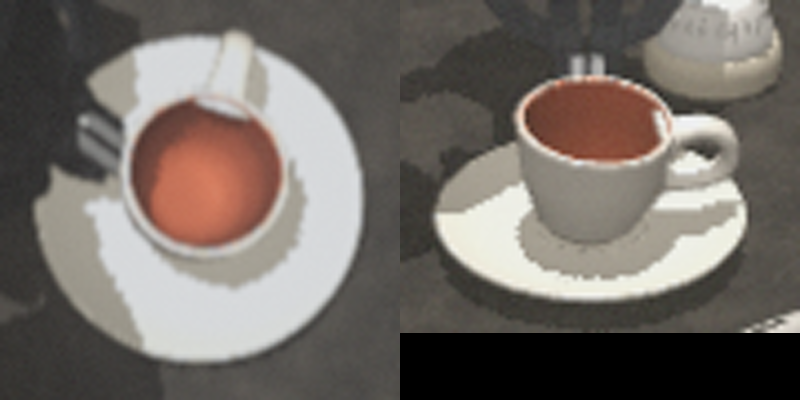

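The cup righted itself when released. I'll back off and compare it with the rim outline predicted for a seated, level cup.

```bash
cat >> h.py <<'E'
from g import proj
def overlay(n,c0=C,h=None):
    o=[]
    for nm,(u0,v0,w,hh) in(("top",(286,225,100,100)),("scene",(255,235,90,75))):
        c=capture(nm);k=400/w;im=cv2.resize(c["img"][v0:v0+hh,u0:u0+w],None,fx=k,fy=k,interpolation=2)
        cc=dict(K=c["camera_matrix"],T=c["T"])
        for r,z,z0 in((.031,.0545,(0,255,0)),(.0625,.014,(255,0,0))):
            P=np.array([(proj(cc,(c0[0]+r*np.cos(t),c0[1]+r*np.sin(t),z))-(u0,v0)+.5)*k for t in np.linspace(0,6.28,60)])
            cv2.polylines(im,[P.round().astype(int)],True,z0,1)
        o.append(cv2.copyMakeBorder(im,0,400-im.shape[0],0,0,0))
    cv2.imwrite(n,np.hstack(o))
E
python3 - <<'E'
from h import *
d=np.array([-.5,-.866]);p,a=pose((*(C-.06*d),.035),d,np.radians(30),-1);line_to(p,a,vel=.08)
p,a=pose((.58,.05,.13),d,np.radians(30),-1);line_to(p,a,vel=.12)
print(tea(),get_state()["time"]);overlay("pics/o4.png")
E
```

```text
(array([ 0.5124, -0.0297]), 897) 14.1833
```

View pics/o4.png

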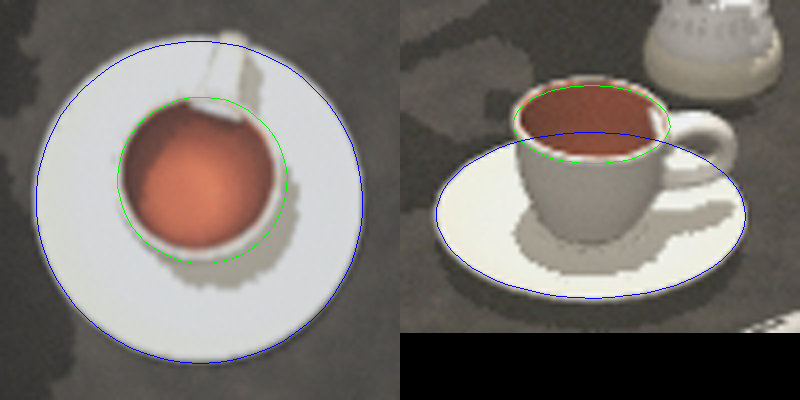

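The saucer hasn't moved (blue fits). The rim sits within 2 to 3 mm of the seated prediction, and the handle tip is at (235,35), about 68° from right. Next I'll turn the handle with an upright fingertip following an arc.

Run:
```python
from h import *
def at(a,back,z=.030):
    a=np.radians(a);u=np.array([np.sin(a),-np.cos(a)]);d=np.array([-np.cos(a),-np.sin(a)])
    return pose((*(C+.052*u-back*d),z),d,0.,-1)
goto(*at(72,.025,.12))
line_to(*at(72,.025),vel=.08)
print(get_state()["time"],get_state()["force"].round(1))
for i,a in enumerate([72]+list(range(66,17,-6))):
    r=line_to(*at(a,.006),vel=.025,f_stop=4);s=get_state()
    print(a,r,s["force"].round(1),*tea())
    if r:break
print(s["time"]);overlay("pics/o5.png")
```

```text
16.2083 [-0.2 -0.1 -0.6]
72 False [ 0.5 -0.2 -0.7] [nan nan] 0
66 False [ 0.6 -0.7  0. ] [nan nan] 0
60 False [-0.5 -0.3  0.1] [nan nan] 0
54 False [-0.3  0.  -0. ] [nan nan] 0
48 False [ 0.1 -0.2  0.4] [nan nan] 0
42 False [ 0.6 -1.1 -0.1] [nan nan] 0
36 False [-0.2 -0.2  0.3] [nan nan] 0
30 False [-0.5 -0.4 -0.4] [nan nan] 0
24 False [0.1 0.1 0.2] [nan nan] 0
18 False [-1.4  0.5 -0.4] [nan nan] 0
20.9417h.py:15: RuntimeWarning: Mean of empty slice.
  v,u=np.nonzero(m);return ray(dict(K=c["camera_matrix"],T=c["T"]),(u.mean(),v.mean()),.045)[:2].round(4),len(u)
  ret = ret.dtype.type(ret / rcount)
```

View pics/o5.png

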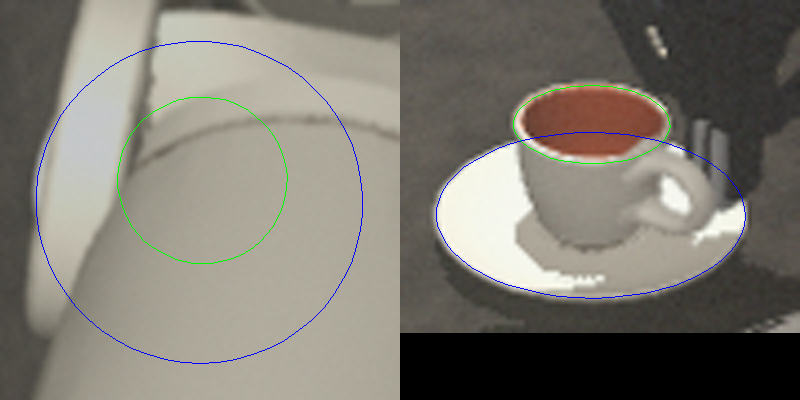

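The arm blocks the top view. The scene view shows the handle turning as intended, with the rim and saucer exactly on the predicted outlines. I'll finish the arc, back away and look.

Run:
```python
from h import *
def at(a,back,z=.030):
    a=np.radians(a);u=np.array([np.sin(a),-np.cos(a)]);d=np.array([-np.cos(a),-np.sin(a)])
    return pose((*(C+.052*u-back*d),z),d,0.,-1)
for a in(12,6,2):
    r=line_to(*at(a,.006),vel=.025,f_stop=4);s=get_state();print(a,r,s["force"].round(1))
    if r:break
line_to(*at(a,.03),vel=.06);line_to(*at(a,.035,.16),vel=.12)
p,ro=at(a,.035,.2);goto((.35,-.25,.25),ro)
hold(.3);print(get_state()["time"],tea());overlay("pics/o6.png")
```

```text
12 False [ 1.6  0.5 -0.9]
6 False [0.4 0.1 0.4]
2 False [ 1.   0.6 -0.1]
25.3083 (array([ 0.5128, -0.0303]), 897)
```

View pics/o6.png

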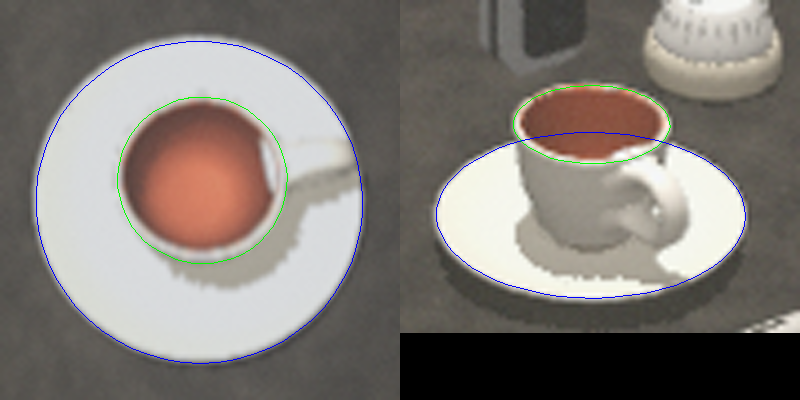

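Run:
```python
from g import *
t=np.load("pics/top0.npz");T=lambda u,v:(286+u/4-.5,225+v/4-.5)
c=ray(t,T(202,180),.0545)
for p,z in(((350,150),.04),((350,154),.036),((320,154),.052)):
    h=ray(t,T(*p),z);print(c,h,np.degrees(np.arctan2(h[0]-c[0],-(h[1]-c[1]))))
```

```text
[ 0.51166083 -0.02859203  0.0545    ] [ 0.51686248 -0.08585279  0.04      ] 5.19058739527618
[ 0.51166083 -0.02859203  0.0545    ] [ 0.51610797 -0.08607671  0.036     ] 4.423717377386837
[ 0.51166083 -0.02859203  0.0545    ] [ 0.51487372 -0.07319625  0.052     ] 4.119961333128766
```

The handle measures about 5° from straight right. The rim fits the seated, level prediction in both views, the saucer hasn't moved, and the arm is clear, so I'll hand in.

```bash
python3 -c "
from cell import *
print(finish_job())"
```

```text
the job is handed in; nothing more can be done
None
```

I handed the job in at about 25 s of robot time: in both camera views the cup looks seated level in the well, with its handle about 5° from straight right, the saucer unmoved and the arm clear; no verdict came back.

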